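# Lock a fresh cartridge into the water purifier

## Task

Fit the blue-capped cartridge into the round collar on top of the grey water purifier: find the collar's two slots with its lugs, press it in against the spring, twist it a quarter turn clockwise (seen from above) until it locks, and let go of it. Be gentle, the collar is plastic and must never feel more than 60 N (about 6 kg), and leave the grey-capped spent cartridge and the other bottles and glassware where they stand.

Things in the scene. Friction and masses are not known exactly. Their poses are not given: they have to be found in the camera images.
- fresh_bar (a point): Fresh cartridge, blue cap on a white round body, upright on the cork mat, about 0.16 kg. Point: centre of its upright blue finger bar, 46 mm long (x), 14 mm thick (y), reaching 20 mm above and 20 mm below the point; z up. Under the bar a cap disc 49 mm across, 10 mm thick, then the body, 42 mm across, its flat underside 80 mm below the point.
- fresh_lugs (a point): On the fresh cartridge's axis, 60 mm below the bar point and 20 mm above the underside, level with the underside of its two blue lugs. They stick out to +x and -x, in line with the finger bar, to 29 mm from the axis; 10 mm wide, 8 mm high. A half turn makes no difference.
- unit: Grey water purifier, fixed, 200 x 200 mm, 75 mm tall, with a blue block, 125 mm tall, along its rear from 100 mm behind the collar's axis. Origin: on the collar's axis at table level; x points from its front to the rear block, z up. A black ring collar, 73 mm across, 26 mm high, stands on top.
- mouth (a point): Centre of the collar's flat top, 101 mm above the table, axes as the purifier. 46 mm bore. Two opposite slots, 14 mm wide, marked yellow, let the lugs down. They lie along x but the collar may be set up to 0.45 rad either way about z; that angle is not measured: look, or rest the lugs lightly on the top and turn till they drop in. The lugs fit within about 0.06 rad of the slots.
- well (a point): On the axis, 24 mm below the mouth: top of the sprung plate at rest, met by the cartridge's underside once the lugs are 4 mm below the mouth. It pushes up with 6 N there, 0.5 N more per mm, and bottoms hard with the lugs' underside 22 mm below the mouth (15 N). It is damped: let go, the cartridge rises at some 0.1 m/s at most.
- pocket (a point): On the axis, 13 mm below the mouth: where the lugs' underside sits when locked. With it more than 17 mm below the mouth the lugs pass under the lip and turn, clockwise from above only, to a wall a quarter turn (1.57 rad, and 0.13 to spare) from the slots. Let up there, the spring lifts them 4 mm into pockets: locked. Stopped short it stays 17 mm down; in the slots it rises to 4 mm.
- spent_bar (a point): Spent cartridge, same shape and mass, grey cap, on the same mat at least 120 mm away; point: centre of its finger bar. To be left alone.
- cylinder: Clear measuring cylinder, 215 mm tall, on a green hexagonal foot; the point is the centre of its underside. Leave alone.
- beaker: Glass beaker, 72 mm wide, 95 mm tall; the point is the centre of its underside. Leave alone.
- flask: Stoppered purple flask, 80 mm wide, 125 mm tall; the point is the centre of its underside. Leave alone.
- reagent: Amber reagent bottle, 60 mm wide, 130 mm tall; the point is the centre of its underside. Leave alone.
- jar: White jar with yellow cap, 60 mm wide, 80 mm tall; the point is the centre of its underside. Leave alone.
Mind the look-alikes: they are no part of the job. Of the things that look like the part that bears fresh_bar, the smaller one is meant.

How it is judged:
By the outcome, as a careful person would: the job done as asked, in the order asked, and still so for the second after the job is handed in, with the robot touching nothing.
It also fails if it takes over 72 s, if anything falls off the work surface, if the arm or the gripper's body presses on something with over 40 N, if the wrist force passes 120 N, or if a joint passes its speed limit or range.

## Robot

A 6-joint arm with a two-finger parallel gripper is mounted at the origin on the work surface. World frame = base frame: x ahead of the robot, y to its left, z up, the work surface at z = 0. Lengths are in m, angles in rad, forces in N, time in s.
With the tool pointing down it reaches from about 0.2 to 0.875 m from the base axis. Payload 3.4 kg.
Tool frame: the origin (TCP) lies on the centre line of the jaws, within the pads' length; the fingertips stand 17 mm ahead of it and the grasp point (between the pads) lies 2 mm behind it; x points along the fingers, z is the direction in which the jaws open and shut, and the axes are right-handed (so a half turn about x gives the same grasp; the last joint's range is limited). The gripper opens to 94 mm and grips with 3 to 60 N. Pads are 16 mm wide; open, the fingers measure 119 mm over their backs; the gripper's body (75 mm by 177 mm) begins 78 mm behind the grasp point.
Start: joints at [-1.266, 0.276, 1.505, -0, 1.361, -0.121], TCP at [0.238, -0.524, 0.222] pointing down, gripper open.
Joint ranges: [-2.89, 2.89], [-0.75, 2.08], [0.22, 2.7], [-1.18, 4.32], [0.11, 2.71], [-2.7, 2.7]. Speed limits (rad/s): [2.57, 2.57, 3.14, 3.14, 3.14, 3.14].

## Interface

Orientations are given as a unit quaternion [x, y, z, w].
In Python, from rig import ctrl, cams gives the robot as it stands.
- The arm moves only by the tool carry_out, never from a script. Its argument "increments" is a list of rows, each an object of numbers: "hand": the finger opening in cm, from 0 to 9.4; "dx", "dy", "dz": the shift along the tool's x, y, z in cm; "rx", "ry", "rz": the turn, a rotation vector about the tool's x, y, z in rad. A call has 1 to 8 rows; each row is the pose to reach, as a shift and turn from the pose commanded when the call began, along the tool's axes at that moment; what a row does not reach only later rows make up. A row lasts 1/10 s, in which the tool goes at most 50 mm and 8.59 degrees, less where a joint would pass 70% of its speed; a pose out of reach is approached as far as the arm can. A call with a gripper value outside its range is refused whole. The fingers move at their own pace and stop on an object; "force" is the grip in N (left out, the last holds). Time passes only in rows, so rows that repeat a pose let the fingers close. It gives the time, the measured TCP pose, the force and the opening at its end, in the units of the state.
- ctrl.observe(): the state, without advancing time (a new reading comes with each control period).
- cams.read_camera(name): name is "scene" or "top" or "wrist"; returns a dict with "img" (384x512x3 uint8, red, green, blue), "camera_matrix" (3x3 intrinsics, pixels), "R" (3x3) and "t" (3): a world point X has camera coordinates R X + t. Camera axes: x right, y down, z forward; pixel columns grow to the right and rows downward; lengths in m; the calibration is good to about 2 mm. A picture is of the moment at which its call begins. There is no depth.
- ctrl.sign_off(): hands the job in, once; it reports no verdict.
The state is a dict: "time": time; "q": joint angles; "qvel": joint speeds; "joint_efforts": joint torques, N m; "ee_pos": TCP position; "tcp_rot": TCP orientation; "contact_force": force on the tool from outside, world axes, zero at the start; "ft_torque": the same for the moment, N m; "gripper_width": opening from 0.0 (shut) to 1.0 (fully open).
Only numpy, scipy, OpenCV 4.12 (cv2) and the standard library are available. Lean on these libraries where they do the work, as an engineer would, in place of code of your own. Each camera call takes 0.05 s, during which the arm holds its last target.

## Working session

There is one attempt and no reset: what is moved stays moved. The work goes in short steps, Python scripts to look and compute and a tool call to move; the robot and the scene stay as the last step left them, time stands still between calls to the robot, and variables do not carry over. Pictures are saved under pics/ and viewed, and the job is handed in when it is done.

Besides the shell and the picture viewer there is one more tool, called after "Call:" as name(argument=value, ...), one argument or row to a line, values as JSON. carry_out: Moves the arm, as the interface text tells. Its arguments: {"type":"object","properties":{"increments":{"type":"array"},"force":{"type":"number"}},"required":["increments"]}

```bash
ls; mkdir -p pics
cat > h.py <<'E'
import numpy as np, cv2, json
from rig import ctrl, cams
def snap(n,f):
    c=cams.read_camera(n); cv2.imwrite('pics/'+f,c['img'][:,:,::-1]); np.savez('pics/'+f[:-4]+'.npz',**{k:np.array(c[k]) for k in('img','camera_matrix','R','t')}); return c
def ray(c,u,v):
    K=np.array(c['camera_matrix']);R=np.array(c['R']);t=np.array(c['t'])
    return -R.T@t, R.T@np.linalg.inv(K)@np.array([u,v,1.])
def onz(c,u,v,z):
    o,d=ray(c,u,v); return o+d*(z-o[2])/d[2]
def proj(c,X):
    p=np.array(c['camera_matrix'])@(np.array(c['R'])@np.array(X)+np.array(c['t'])); return p[:2]/p[2]
E
python3 - <<'E'
from h import *
for n in('scene','top','wrist'):
    c=snap(n,n+'0.png'); print(n,-np.array(c['R']).T@c['t'])
print(ctrl.observe())
E
```

```text
pics
scene [ 1.10642533 -0.88183024  0.78809592]
top [ 0.18838043 -0.04750148  1.82995523]
wrist [ 0.31486757 -0.48830947  0.38399574]
{'time': 0.15, 'q': array([-1.26600228e+00,  2.76425020e-01,  1.50580564e+00, -2.86773579e-05,
        1.36068954e+00, -1.20997895e-01]), 'qvel': array([-7.58292361e-05, -5.19502663e-04, -2.88084796e-03,  2.46803461e-03,
       -3.84436590e-04, -7.57533359e-04]), 'joint_efforts': array([ 1.55567501e-03, -4.04925120e+01, -2.37431073e+01,  7.04013510e-02,
        3.14955530e-02, -9.28495979e-05]), 'ee_pos': array([ 0.23736877, -0.52329336,  0.22183215]), 'tcp_rot': array([ 0.38335641,  0.59472554, -0.3827716 ,  0.59399098]), 'contact_force': array([ 0.51725018, -0.04642795,  0.13851777]), 'ft_torque': array([-0.01370337,  0.02638118,  0.07171593]), 'gripper_width': 0.9993710553786714}
```

View pics/scene0.png

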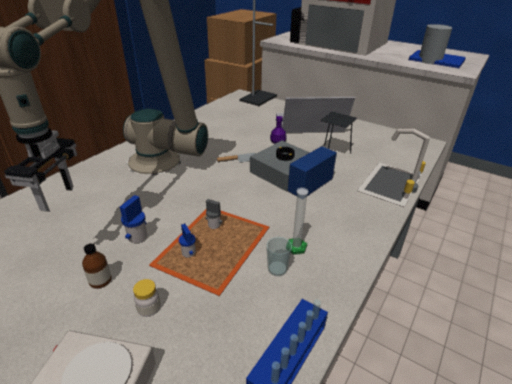

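View pics/top0.png

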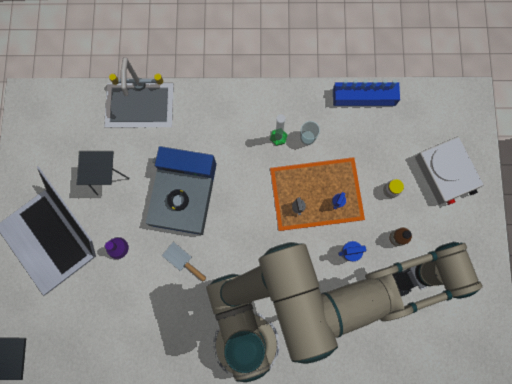

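View pics/wrist0.png

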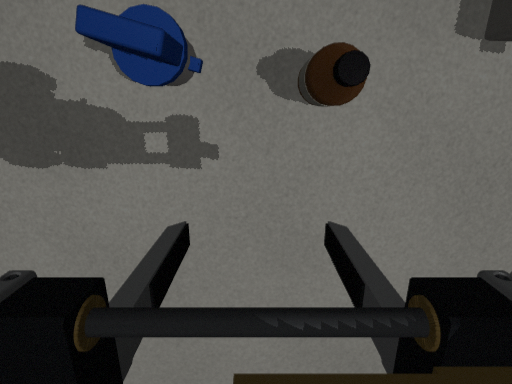

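Candidates for the fresh cartridge, by top-view pixel:
- Large blue-capped one off the mat, (352,252).
- Small blue-capped one on the cork mat, (340,201).
- Grey-capped one on the mat, (299,206), which is the spent cartridge.

By the description I choose the small blue one on the mat. Next I check it in a close crop.

Run:
```python
from h import *
a=cv2.imread('pics/top0.png');b=cv2.imread('pics/scene0.png')
r=lambda i,x,y,w,h:cv2.resize(i[y:y+h,x:x+w],(400,300),interpolation=cv2.INTER_CUBIC)
cv2.imwrite('pics/crop0.png',np.vstack([np.hstack([r(a,290,175,80,60),r(a,145,170,80,60)]),np.hstack([r(b,155,190,80,60),r(b,245,130,80,60)])]))
for n,im in(('top',a),('scene',b)):
    hsv=cv2.cvtColor(im,cv2.COLOR_BGR2HSV)
    m=cv2.inRange(hsv,(112,120,50),(128,255,255))
    N,l,s,ce=cv2.connectedComponentsWithStats(m)
    for i in range(1,N):
        if s[i,4]>15: print(n,s[i],ce[i])
```

```text
top [ 334   83   66   23 1311] [365.92067124  94.95347063]
top [333 193  13  16 143] [339.1048951  200.06993007]
top [339 241  27  20 302] [352.14900662 250.41059603]
scene [409  50  13  11  69] [415.79710145  56.07246377]
scene [435  54  30  13 208] [450.61538462  60.48076923]
scene [120 195  25  32 372] [131.85752688 212.2688172 ]
scene [179 224  16  22 149] [186.30201342 236.89932886]
scene [126 234   5   5  16] [127.875 235.625]
scene [ 247  299   66   85 1161] [277.37209302 345.87596899]
scene [278 309  49  75 791] [302.44500632 350.23640961]
```

View pics/crop0.png

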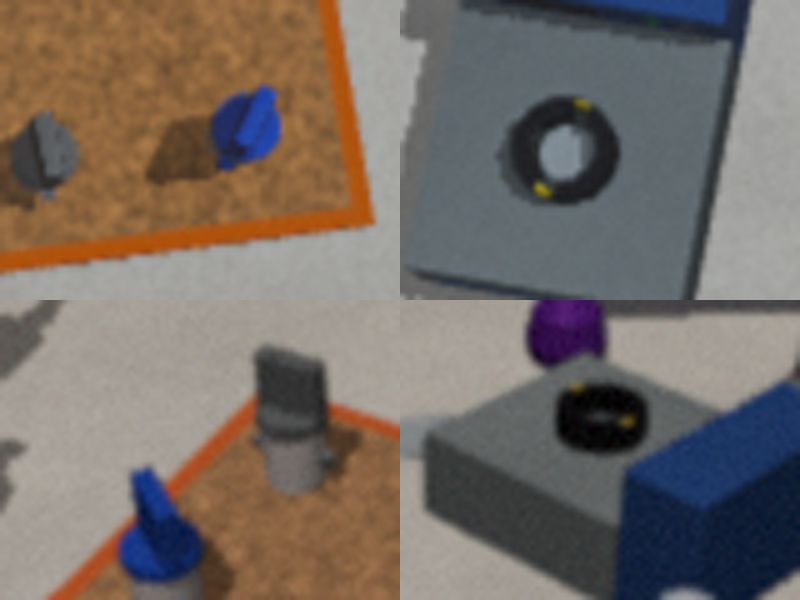

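The crop confirms it: the small blue-capped cartridge stands on the mat, with its disc centre near top pixel (339,200). The collar is centred near (177.4,199.2), with yellow slots near (181.4,190.6) and (173.4,207.8).

Run:
```python
from h import *
from scipy.spatial.transform import Rotation as Ro
c=dict(np.load('pics/top0.npz'))
s=dict(np.load('pics/scene0.npz'))
print('disc',onz(c,339.2,200.2,.06),'bartop ends',onz(c,290+233/5,175+160/5,.1),onz(c,290+270/5,175+90/5,.1))
a,b=onz(c,181.4,190.6,.101),onz(c,173.4,207.8,.101)
print('slots',a,b,(a+b)/2,np.arctan2(*(a-b)[1::-1]))
print('scene collar',onz(s,245+602/5-80,130+(415-300)/5,.101))
# unit edges right side top z .075
p,q=onz(c,145+(730-400)/5,170+40/5,.075),onz(c,145+(690-400)/5,170+295/5,.075)
print('unit dir',p,q,np.arctan2(*(p-q)[1::-1]))
st=ctrl.observe();print(Ro.from_quat(st['tcp_rot']).as_matrix().round(3))
w=dict(np.load('pics/wrist0.npz'));R=Ro.from_quat(st['tcp_rot']).as_matrix()
print('cam in tool',R.T@(-w['R'].T@w['t']-st['ee_pos']),(w['R']@R).round(2))
for n,u,v in(('spent',298,206),):print(n,onz(c,u,v,.06))
```

```text
disc [ 0.50342468 -0.32876688  0.06      ] bartop ends [ 0.47215108 -0.3126081   0.1       ] [ 0.52201986 -0.3400225   0.1       ]
slots [0.53027385 0.23313065 0.101     ] [0.46868597 0.25936465 0.101     ] [0.49947991 0.24624765 0.101     ] -0.4026838816379299
scene collar [0.51272306 0.22430236 0.101     ]
unit dir [0.58172513 0.13188252 0.075     ] [0.39718216 0.15653611 0.075     ] -0.1328063803274579
[[-0.     0.911  0.413]
 [ 0.001  0.413 -0.911]
 [-1.     0.    -0.001]]
cam in tool [-1.62152391e-01  8.50503744e-02 -6.37181873e-05] [[ 0.    0.    1.  ]
 [-0.29 -0.96  0.  ]
 [ 0.96 -0.29 -0.  ]]
spent [ 0.48223202 -0.18086478  0.06      ]
```

Call:
carry_out(
  increments=[
    {"dy": 4, "dz": -0.85, "rx": -0.15, "hand": 7},
    {"dy": 8, "dz": -1.7, "rx": -0.3, "hand": 7},
    {"dy": 12, "dz": -2.55, "rx": -0.45, "hand": 7},
    {"dy": 16, "dz": -3.4, "rx": -0.6, "hand": 7},
    {"dy": 20, "dz": -4.25, "rx": -0.75, "hand": 7},
    {"dy": 24, "dz": -5.1, "rx": -0.9, "hand": 7},
    {"dy": 28, "dz": -5.95, "rx": -1.05, "hand": 7},
    {"dy": 32.2, "dz": -6.8, "rx": -1.2, "hand": 7},
  ],
)

```text
invalid input
```

Call:
carry_out(
  increments=[
    {"rx": -0.14},
    {"rx": -0.28},
    {"rx": -0.42},
    {"rx": -0.56},
    {"rx": -0.7},
    {"rx": -0.84},
    {"rx": -1.0},
    {"rx": -1.0},
  ],
)

```text
invalid input
```

Run:
```python
from h import *
c=snap('wrist','w1.png');c2=snap('top','top1.png');st=ctrl.observe();print(st['ee_pos'],st['q'],st['time'])
```

```text
[ 0.23743943 -0.52345915  0.22208304] [-1.26597585e+00  2.76255614e-01  1.50541876e+00 -2.16272323e-05
  1.36070511e+00 -1.21002468e-01] 0.25
```

View pics/w1.png

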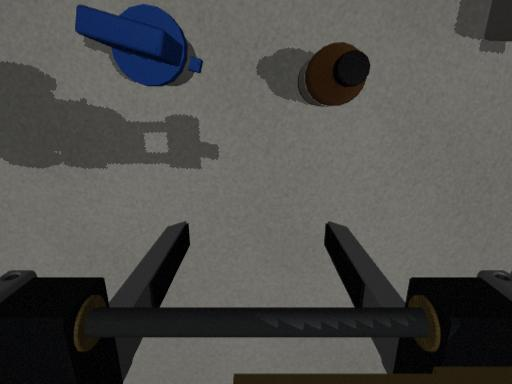

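Both calls were refused and the arm did not move. I'll try again with every key given in each row.

Call:
carry_out(
  increments=[
    {"hand": 7, "dx": 0, "dy": 4, "dz": -0.85, "rx": -0.15, "ry": 0, "rz": 0},
    {"hand": 7, "dx": 0, "dy": 8, "dz": -1.7, "rx": -0.3, "ry": 0, "rz": 0},
    {"hand": 7, "dx": 0, "dy": 12, "dz": -2.55, "rx": -0.45, "ry": 0, "rz": 0},
    {"hand": 7, "dx": 0, "dy": 16, "dz": -3.4, "rx": -0.6, "ry": 0, "rz": 0},
    {"hand": 7, "dx": 0, "dy": 20, "dz": -4.25, "rx": -0.75, "ry": 0, "rz": 0},
    {"hand": 7, "dx": 0, "dy": 24, "dz": -5.1, "rx": -0.9, "ry": 0, "rz": 0},
    {"hand": 7, "dx": 0, "dy": 28, "dz": -5.95, "rx": -1.05, "ry": 0, "rz": 0},
    {"hand": 7, "dx": 0, "dy": 32.2, "dz": -6.8, "rx": -1.2, "ry": 0, "rz": 0},
  ],
  force=20,
)

```text
time: 1.05
ee_pos: [0.5037, -0.3276, 0.2225]
tcp_rot: [-0.022, 0.707, 0.021, 0.707]
contact_force: [0.2, -0.2, 0.3]
gripper_width: 0.745
```

Call:
carry_out(
  increments=[
    {"hand": 7, "dx": 0, "dy": 0, "dz": 0, "rx": -0.14, "ry": 0, "rz": 0},
    {"hand": 7, "dx": 0, "dy": 0, "dz": 0, "rx": -0.28, "ry": 0, "rz": 0},
    {"hand": 7, "dx": 0, "dy": 0, "dz": 0, "rx": -0.42, "ry": 0, "rz": 0},
    {"hand": 7, "dx": 0, "dy": 0, "dz": 0, "rx": -0.56, "ry": 0, "rz": 0},
    {"hand": 7, "dx": 0, "dy": 0, "dz": 0, "rx": -0.7, "ry": 0, "rz": 0},
    {"hand": 7, "dx": 0, "dy": 0, "dz": 0, "rx": -0.84, "ry": 0, "rz": 0},
    {"hand": 7, "dx": 0, "dy": 0, "dz": 0, "rx": -1.0, "ry": 0, "rz": 0},
    {"hand": 7, "dx": 0, "dy": 0, "dz": 0, "rx": -1.0, "ry": 0, "rz": 0},
  ],
)

```text
time: 1.85
ee_pos: [0.5026, -0.3287, 0.2223]
tcp_rot: [-0.356, 0.611, 0.356, 0.611]
contact_force: [0.0, -0.3, 0.4]
gripper_width: 0.742
```

Run:
```python
from h import *
c=snap('wrist','w1.png');c2=snap('top','top1.png');st=ctrl.observe();print(st['ee_pos'],st['q'],st['time'])
```

```text
[ 0.50261247 -0.32870526  0.22237521] [-6.94985373e-01  3.14581993e-01  1.44881733e+00 -1.72207587e-05
  1.37835631e+00 -1.74716946e+00] 1.95
```

View pics/w1.png

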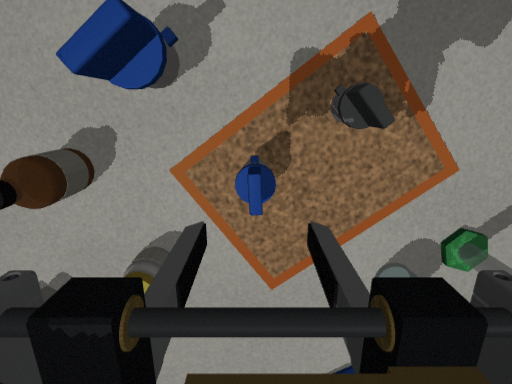

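The wrist view shows the small blue cartridge, disc at about (255,182), with its bar running nearly up-down in the image.

Run:
```python
from h import *
a=cv2.imread('pics/w1.png');cv2.imwrite('pics/w1c.png',cv2.resize(a[140:230,200:310],(770,600)[:1]+(630-30,),interpolation=cv2.INTER_CUBIC) if 0 else cv2.resize(a[145:225,205:305],(750,600),interpolation=cv2.INTER_CUBIC))
```

```text
(no output)
```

View pics/w1c.png

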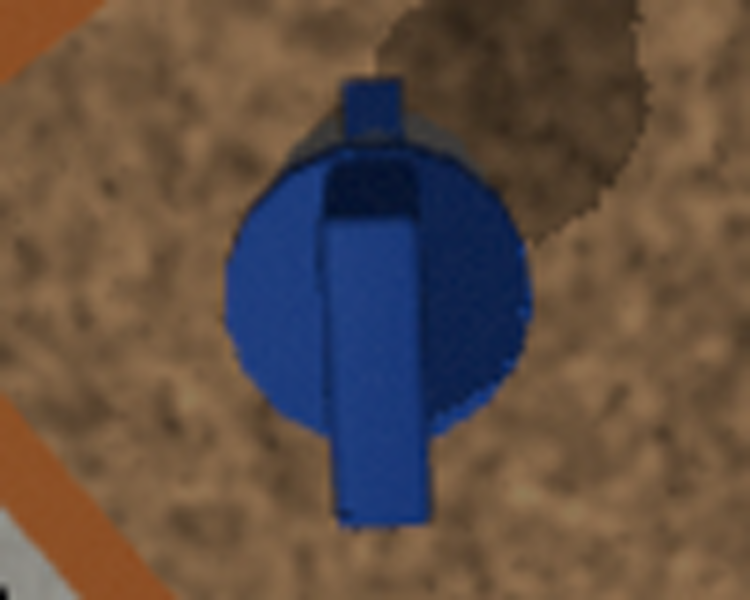

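Run:
```python
from h import *
from scipy.spatial.transform import Rotation as Ro
c=dict(np.load('pics/w1.npz'));st=ctrl.observe();R=Ro.from_quat(st['tcp_rot']).as_matrix()
for z in(.1,.103):
    P=[onz(c,205+x/7.5,145+y/7.5,z) for x,y in((328,218),(416,216),(430,522),(338,526))]
    m=np.mean(P,0);d=(P[2]+P[3]-P[0]-P[1])/2
    print(m,np.linalg.norm(d),np.linalg.norm(P[0]-P[1]),'bar ang',np.arctan2(d[1],d[0]),'in tool cm',(R.T@(m-st['ee_pos'])*100).round(2),'dir in tool',(R.T@d).round(4))
e=[onz(c,205+x/7.5,145+y/7.5,.06) for x,y in((224,290),(532,290))];print('disc',(e[0]+e[1])/2,np.linalg.norm(e[0]-e[1]))
```

```text
[ 0.50654038 -0.33168447  0.1       ] 0.045251501495278776 0.012116979418921283 bar ang -0.47943416782399495 in tool cm [12.24 -0.49 -0.06] dir in tool [-0.     -0.0452  0.0018]
[ 0.50573394 -0.33121171  0.103     ] 0.044774500114317335 0.011989252918696503 bar ang -0.4794341678239966 in tool cm [11.94 -0.4  -0.06] dir in tool [-0.     -0.0447  0.0018]
disc [ 0.5051746  -0.33112457  0.06      ] 0.04884926395120564
```

Call:
carry_out(
  increments=[
    {"hand": 7, "dx": 3, "dy": -0.4, "dz": -0.05, "rx": -0.04, "ry": 0, "rz": 0},
    {"hand": 7, "dx": 6, "dy": -0.4, "dz": -0.05, "rx": -0.04, "ry": 0, "rz": 0},
    {"hand": 7, "dx": 9, "dy": -0.4, "dz": -0.05, "rx": -0.04, "ry": 0, "rz": 0},
    {"hand": 7, "dx": 11.5, "dy": -0.4, "dz": -0.05, "rx": -0.04, "ry": 0, "rz": 0},
    {"hand": 7, "dx": 13, "dy": -0.4, "dz": -0.05, "rx": -0.04, "ry": 0, "rz": 0},
    {"hand": 7, "dx": 14, "dy": -0.4, "dz": -0.05, "rx": -0.04, "ry": 0, "rz": 0},
    {"hand": 7, "dx": 14, "dy": -0.4, "dz": -0.05, "rx": -0.04, "ry": 0, "rz": 0},
  ],
)

```text
time: 2.65
ee_pos: [0.5053, -0.3306, 0.0812]
tcp_rot: [-0.367, 0.604, 0.369, 0.604]
contact_force: [0.2, -0.3, -0.2]
gripper_width: 0.741
```

Run:
```python
from h import *
c=snap('wrist','w2.png');st=ctrl.observe();print(st['ee_pos'],st['contact_force'])
```

```text
[ 0.50586863 -0.33115828  0.08228663] [ 0.36688959 -0.94708076 -0.31498938]
```

View pics/w2.png

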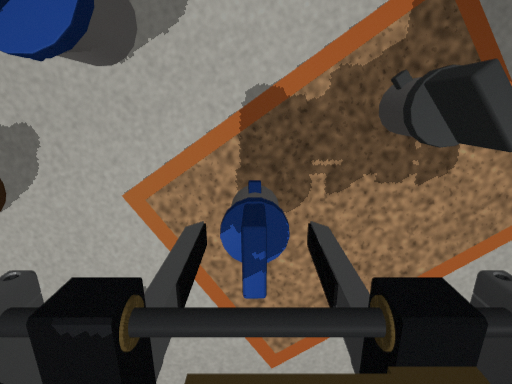

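The open fingers straddle the bar, centred near (255,265). Closing.

Call:
carry_out(
  increments=[
    {"hand": 0, "dx": 0, "dy": 0, "dz": 0, "rx": 0, "ry": 0, "rz": 0},
    {"hand": 0, "dx": 0, "dy": 0, "dz": 0, "rx": 0, "ry": 0, "rz": 0},
    {"hand": 0, "dx": 0, "dy": 0, "dz": 0, "rx": 0, "ry": 0, "rz": 0},
    {"hand": 0, "dx": 0, "dy": 0, "dz": 0, "rx": 0, "ry": 0, "rz": 0},
    {"hand": 0, "dx": 0, "dy": 0, "dz": 0, "rx": 0, "ry": 0, "rz": 0},
    {"hand": 0, "dx": 0, "dy": 0, "dz": 0, "rx": 0, "ry": 0, "rz": 0},
    {"hand": 0, "dx": 0, "dy": 0, "dz": 0, "rx": 0, "ry": 0, "rz": 0},
    {"hand": 0, "dx": 0, "dy": 0, "dz": 0, "rx": 0, "ry": 0, "rz": 0},
  ],
  force=45,
)

```text
time: 3.5
ee_pos: [0.5058, -0.3311, 0.0823]
tcp_rot: [-0.368, 0.604, 0.368, 0.604]
contact_force: [-0.0, -0.3, 0.2]
gripper_width: 0.15
```

Run:
```python
from h import *
c=snap('wrist','w3.png');st=ctrl.observe();print(st['ee_pos'],st['tcp_rot'],st['contact_force'],st['gripper_width']*94)
```

```text
[ 0.50580971 -0.33113637  0.08233309] [-0.36801653  0.60380186  0.3681353   0.60370816] [ 0.73543774 -0.09076493 -0.39938623] 13.595487061620465
```

View pics/w3.png

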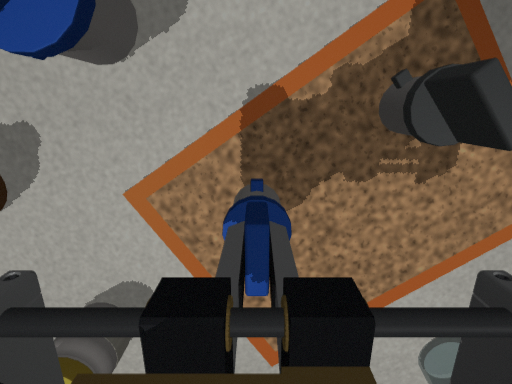

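Gripped at a 13.6 mm opening. Lift clear, then carry towards the collar.

Call:
carry_out(
  increments=[
    {"hand": 0, "dx": -1, "dy": 0, "dz": 0, "rx": 0, "ry": 0, "rz": 0},
    {"hand": 0, "dx": -4, "dy": 0, "dz": 0, "rx": 0, "ry": 0, "rz": 0},
    {"hand": 0, "dx": -8, "dy": 0, "dz": 0, "rx": 0, "ry": 0, "rz": 0},
    {"hand": 0, "dx": -12, "dy": 0, "dz": 0, "rx": 0, "ry": 0, "rz": 0},
    {"hand": 0, "dx": -15, "dy": 0, "dz": 0, "rx": 0, "ry": 0, "rz": 0},
    {"hand": 0, "dx": -17, "dy": 0, "dz": 0, "rx": 0, "ry": 0, "rz": 0},
    {"hand": 0, "dx": -17, "dy": 0, "dz": 0, "rx": 0, "ry": 0, "rz": 0},
  ],
)

```text
time: 4.25
ee_pos: [0.5072, -0.3322, 0.2565]
tcp_rot: [-0.371, 0.603, 0.366, 0.605]
contact_force: [0.1, -0.3, -2.1]
gripper_width: 0.147
```

Call:
carry_out(
  increments=[
    {"hand": 0, "dx": 0, "dy": 0.8, "dz": 2, "rx": 0, "ry": 0, "rz": 0},
    {"hand": 0, "dx": 0, "dy": 2, "dz": 5.5, "rx": 0, "ry": 0, "rz": 0},
    {"hand": 0, "dx": 0, "dy": 3.5, "dz": 9.5, "rx": 0, "ry": 0, "rz": 0},
    {"hand": 0, "dx": 0, "dy": 5, "dz": 13.5, "rx": 0, "ry": 0, "rz": 0},
    {"hand": 0, "dx": 0, "dy": 6.5, "dz": 17.5, "rx": 0, "ry": 0, "rz": 0},
    {"hand": 0, "dx": 0, "dy": 8, "dz": 21.5, "rx": 0, "ry": 0, "rz": 0},
    {"hand": 0, "dx": 0, "dy": 9.5, "dz": 25.5, "rx": 0, "ry": 0, "rz": 0},
    {"hand": 0, "dx": 0, "dy": 11, "dz": 29.5, "rx": 0, "ry": 0, "rz": 0},
  ],
)

```text
time: 5.05
ee_pos: [0.5423, -0.0167, 0.251]
tcp_rot: [-0.367, 0.604, 0.369, 0.603]
contact_force: [0.9, 0.6, -2.0]
gripper_width: 0.15
```

Call:
carry_out(
  increments=[
    {"hand": 0, "dx": 0, "dy": 1.5, "dz": 4, "rx": 0, "ry": 0, "rz": 0},
    {"hand": 0, "dx": 0, "dy": 3, "dz": 8, "rx": 0, "ry": 0, "rz": 0},
    {"hand": 0, "dx": 0, "dy": 4.5, "dz": 12, "rx": 0, "ry": 0, "rz": 0},
    {"hand": 0, "dx": 0, "dy": 6, "dz": 16, "rx": 0, "ry": 0, "rz": 0},
    {"hand": 0, "dx": 0, "dy": 7.5, "dz": 19.5, "rx": 0, "ry": 0, "rz": 0},
    {"hand": 0, "dx": 0, "dy": 8.2, "dz": 21.4, "rx": 0, "ry": 0, "rz": 0},
    {"hand": 0, "dx": 0, "dy": 8.2, "dz": 21.4, "rx": 0, "ry": 0, "rz": 0},
  ],
)

```text
time: 5.75
ee_pos: [0.5675, 0.212, 0.2504]
tcp_rot: [-0.369, 0.604, 0.37, 0.602]
contact_force: [0.2, -0.6, -2.0]
gripper_width: 0.146
```

Run:
```python
from h import *
c=snap('wrist','w4.png');snap('top','top4.png');st=ctrl.observe();print(st['ee_pos'],st['tcp_rot'],st['contact_force'],st['gripper_width']*94,st['q'])
```

```text
[0.56754184 0.20886273 0.25100597] [-0.36844796  0.60467954  0.36834399  0.60243792] [-0.60316372  0.11700819 -1.21967479] 13.473109913152554 [ 2.38307620e-01  3.09171383e-01  1.38632043e+00 -1.11446226e-03
  1.44907541e+00 -8.57579099e-01]
```

View pics/w4.png

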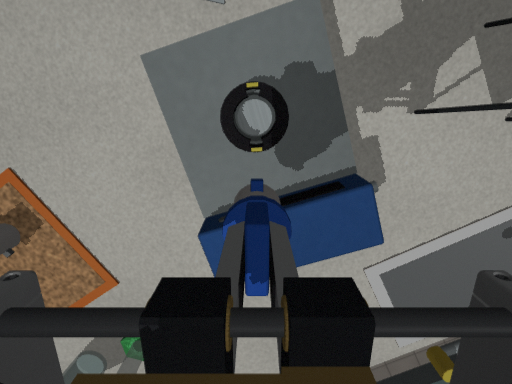

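The wrist view shows the collar at about (254,116), with yellow slots near (252,85) and (257,149). The held bar is nearly in line with them.

```bash
cat > m.py <<'E'
from h import *
from scipy.spatial.transform import Rotation as Ro
import sys
def meas(f,x0=200,y0=60,x1=310,y1=170):
    c=dict(np.load('pics/'+f));st=ctrl.observe();R=Ro.from_quat(st['tcp_rot']).as_matrix()
    hsv=cv2.cvtColor(c['img'],cv2.COLOR_RGB2HSV)[y0:y1,x0:x1]
    m=cv2.inRange(hsv,(22,120,90),(36,255,255));N,l,s,ce=cv2.connectedComponentsWithStats(m)
    k=[i for i in range(1,N) if s[i,4]>8]; print([(s[i,4],ce[i]+[x0,y0]) for i in k])
    d=((hsv[:,:,2]<55)*255).astype('uint8');cs,_=cv2.findContours(d,cv2.RETR_EXTERNAL,cv2.CHAIN_APPROX_NONE)
    h=max(cs,key=cv2.contourArea);el=cv2.fitEllipse(cv2.convexHull(h));print('ring',el)
    P=[onz(c,*(ce[i]+[x0,y0]),.101) for i in k][:2]
    mid=(P[0]+P[1])/2;d=P[0]-P[1];print('slots',P,'mid',mid,np.linalg.norm(d),'ang',np.arctan(d[1]/d[0]))
    print('ring c @.101',onz(c,el[0][0]+x0,el[0][1]+y0,.101))
    print('in tool cm',R.T@(mid-st['ee_pos'])*100,'dir',R.T@d/np.linalg.norm(d), 'tcp',st['ee_pos'])
meas(sys.argv[1])
E
python3 m.py w4.npz
python3 - <<'E'
import cv2
a=cv2.imread('pics/w4.png');cv2.imwrite('pics/w4c.png',cv2.resize(a[75:195,180:340],(800,600),interpolation=cv2.INTER_CUBIC))
E
```

```text
[(np.int32(50), array([252.04,  84.26])), (np.int32(41), array([256.04878049, 149.09756098]))]
ring ((54.37235641479492, 56.35078048706055), (68.60147857666016, 70.64478302001953), 2.016679048538208)
slots [array([0.4704074 , 0.25673575, 0.101     ]), array([0.53195897, 0.22992992, 0.101     ])] mid [0.50118318 0.24333284 0.101     ] 0.067135305501154 ang -0.4107321644964848
ring c @.101 [0.50007017 0.24422227 0.101     ]
in tool cm [15.01184336  7.45476889  0.07401972] dir [ 0.00170105  0.99794881 -0.06399435] tcp [0.56754184 0.20886273 0.25100597]
```

View pics/w4c.png

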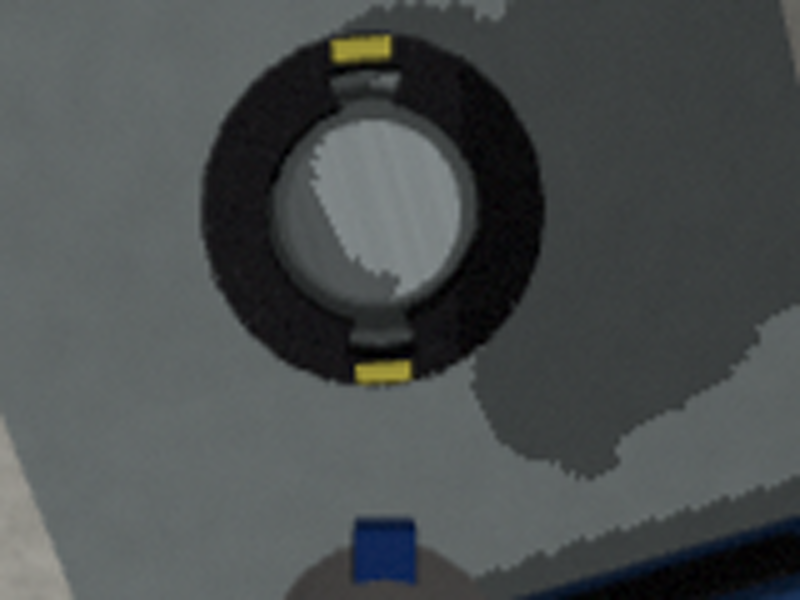

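Run:
```python
from h import *
from scipy.spatial.transform import Rotation as Ro
c=dict(np.load('pics/w4.npz'));st=ctrl.observe();R=Ro.from_quat(st['tcp_rot']).as_matrix()
for dz in(.189,.192,.197,.2):
    print(dz,(R.T@(onz(c,257,178.8,dz)-st['ee_pos'])*1000).round(1))
for z in(.228,.231): # disc top
    print((R.T@(onz(c,224.5,215,z)-st['ee_pos'])*1000).round(1),(R.T@(onz(c,290.5,215,z)-st['ee_pos'])*1000).round(1))
```

```text
0.189 [62.  29.3  3.7]
0.192 [59.  30.   3.7]
0.197 [54.  31.3  3.7]
0.2 [51.  32.   3.7]
[ 23.1  12.8 -19.1] [23.  13.  27.1]
[ 20.1  14.  -18.8] [20.  14.1 26.7]
```

The arm was still settling during that shot: the TCP moved 3 mm between readings. I'll retake it.

```bash
python3 - <<'E'
from h import *
c=snap('wrist','w5.png')
E
python3 m.py w5.npz
python3 - <<'E'
from h import *
from scipy.spatial.transform import Rotation as Ro
c=dict(np.load('pics/w5.npz'));st=ctrl.observe();R=Ro.from_quat(st['tcp_rot']).as_matrix()
print((R.T@(-c['R'].T@c['t']-st['ee_pos'])).round(4))
for dz in(.189,.192):
    print(dz,(R.T@(onz(c,257,178.8,dz)-st['ee_pos'])*1000).round(1))
a=cv2.imread('pics/w5.png');cv2.imwrite('pics/w5c.png',cv2.resize(a[75:195,180:340],(800,600),interpolation=cv2.INTER_CUBIC))
E
```

```text
[(np.int32(49), array([254.40816327,  82.55102041])), (np.int32(43), array([258.88372093, 147.46511628]))]
ring ((57.01368713378906, 54.62257766723633), (68.54723358154297, 70.92922973632812), 0.7645560503005981)
slots [array([0.47025673, 0.25650147, 0.101     ]), array([0.53200951, 0.23014454, 0.101     ])] mid [0.50113312 0.243323   0.101     ] 0.06714233605276032 ang -0.4034058860303945
ring c @.101 [0.49998155 0.24427093 0.101     ]
in tool cm [15.04496626  7.50801359  0.10125139] dir [ 0.00128419  0.99736986 -0.0724687 ] tcp [0.56771798 0.2082642  0.25136785]
[-0.1619  0.0841  0.0011]
0.189 [62.4 28.   1.3]
0.192 [59.4 28.8  1.3]
```

View pics/w5c.png

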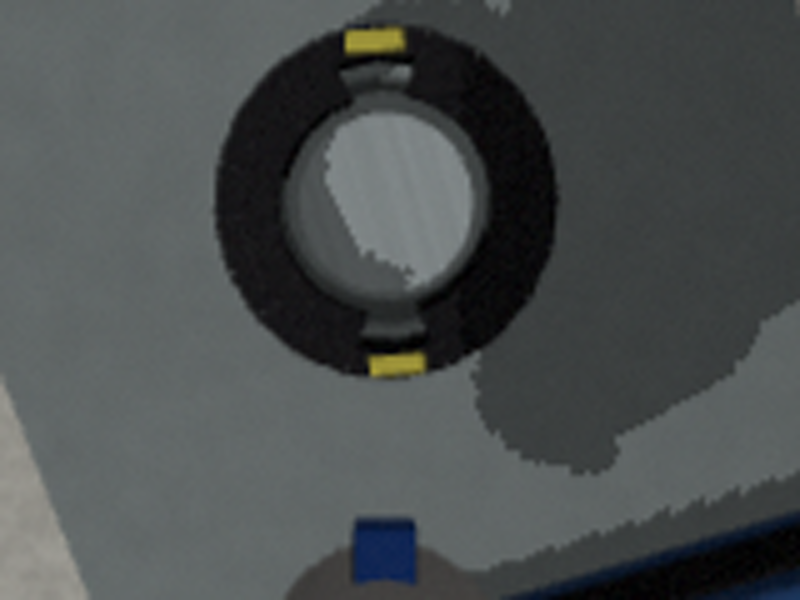

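Call:
carry_out(
  increments=[
    {"hand": 0, "dx": 0, "dy": 1.5, "dz": 0, "rx": -0.02, "ry": 0, "rz": 0},
    {"hand": 0, "dx": 0, "dy": 3.5, "dz": 0, "rx": -0.05, "ry": 0, "rz": 0},
    {"hand": 0, "dx": 0, "dy": 5.5, "dz": 0, "rx": -0.07, "ry": 0, "rz": 0},
    {"hand": 0, "dx": 1, "dy": 7.1, "dz": 0, "rx": -0.07, "ry": 0, "rz": 0},
    {"hand": 0, "dx": 3.5, "dy": 7.6, "dz": 0, "rx": -0.07, "ry": 0, "rz": 0},
    {"hand": 0, "dx": 5.6, "dy": 7.6, "dz": 0, "rx": -0.07, "ry": 0, "rz": 0},
    {"hand": 0, "dx": 5.6, "dy": 7.6, "dz": 0, "rx": -0.07, "ry": 0, "rz": 0},
    {"hand": 0, "dx": 5.6, "dy": 7.6, "dz": 0, "rx": -0.07, "ry": 0, "rz": 0},
  ],
)

```text
time: 6.7
ee_pos: [0.4999, 0.2444, 0.1971]
tcp_rot: [-0.389, 0.59, 0.389, 0.59]
contact_force: [0.9, 0.2, -1.1]
gripper_width: 0.146
```

Run:
```python
from h import *
from scipy.spatial.transform import Rotation as Ro
snap('scene','s6.png');c=snap('wrist','w6.png');st=ctrl.observe();print(st['ee_pos'],st['contact_force'],st['q']);R=Ro.from_quat(st['tcp_rot']).as_matrix();print(R.round(3), 'to collar cm',R.T@(np.array([.5007,.2437,0])-st['ee_pos'])*100)
a=cv2.imread('pics/w6.png');b=cv2.imread('pics/s6.png')
cv2.imwrite('pics/c6.png',np.hstack([cv2.resize(a[130:290,190:323],(500,600)),cv2.resize(b[100:200,240:290],(300,600),interpolation=cv2.INTER_CUBIC)]))
```

```text
[0.50126501 0.2444476  0.19797927] [-0.01819987 -0.46636549 -1.45801935] [ 3.28998378e-01  2.63369939e-01  1.58498633e+00 -5.39547949e-05
  1.29057439e+00 -8.36357105e-01]
[[ 0.003 -0.919  0.394]
 [ 0.001  0.394  0.919]
 [-1.    -0.002  0.002]] to collar cm [19.79765268  0.06223805 -0.12554048]
```

View pics/c6.png

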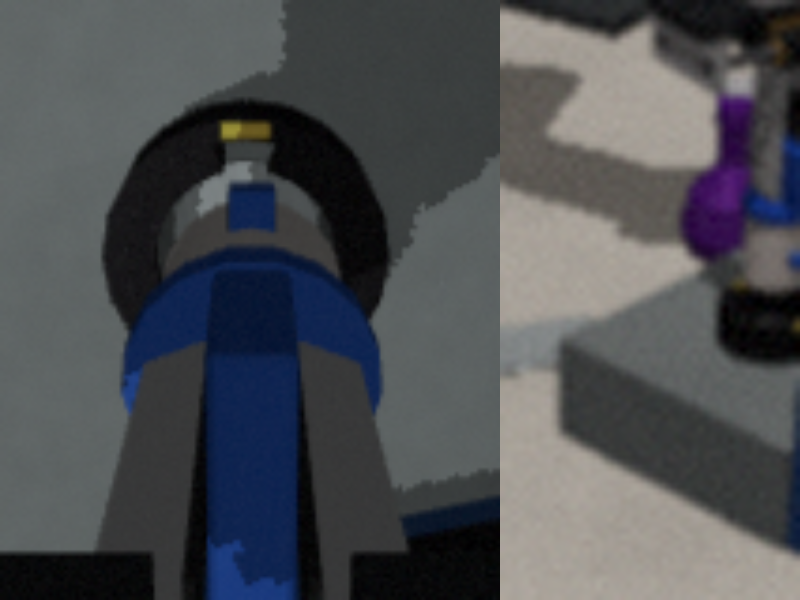

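The lug sits 1 mm right of the slot in the image, which matches the world estimate of dz −1.2 mm. Correct that and lower into the bore.

Call:
carry_out(
  increments=[
    {"hand": 0, "dx": 0, "dy": 0.05, "dz": -0.12, "rx": 0, "ry": 0, "rz": 0},
    {"hand": 0, "dx": 0.5, "dy": 0.05, "dz": -0.12, "rx": 0, "ry": 0, "rz": 0},
    {"hand": 0, "dx": 1, "dy": 0.05, "dz": -0.12, "rx": 0, "ry": 0, "rz": 0},
    {"hand": 0, "dx": 1.3, "dy": 0.05, "dz": -0.12, "rx": 0, "ry": 0, "rz": 0},
    {"hand": 0, "dx": 1.6, "dy": 0.05, "dz": -0.12, "rx": 0, "ry": 0, "rz": 0},
    {"hand": 0, "dx": 1.6, "dy": 0.05, "dz": -0.12, "rx": 0, "ry": 0, "rz": 0},
  ],
)

```text
time: 7.4
ee_pos: [0.4996, 0.243, 0.1798]
tcp_rot: [-0.389, 0.591, 0.389, 0.59]
contact_force: [0.4, -0.2, -2.5]
gripper_width: 0.143
```

Run:
```python
from h import *
from scipy.spatial.transform import Rotation as Ro
c=snap('wrist','w7.png');st=ctrl.observe();print(st['ee_pos'],st['contact_force'],st['ft_torque']);R=Ro.from_quat(st['tcp_rot']).as_matrix();print('to collar cm',R.T@(np.array([.5007,.2437,0])-st['ee_pos'])*100)
a=cv2.imread('pics/w7.png')
cv2.imwrite('pics/c7.png',cv2.resize(a[130:290,190:323],(500,600)))
```

```text
[0.499763   0.24307118 0.18004515] [-0.08366844  0.27924882 -1.96096404] [-0.00262078 -0.150899   -0.02642451]
to collar cm [18.00442809 -0.06959239  0.10491114]
```

View pics/c7.png

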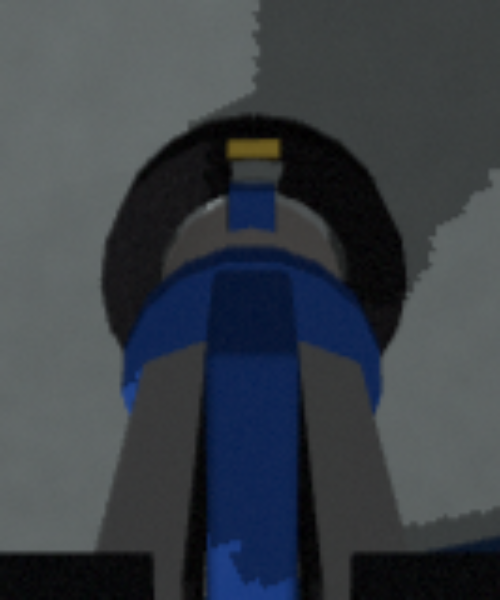

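Lug at crop x 252 and slot at 254: aligned. The forces show only the held weight. Continue down slowly.

Call:
carry_out(
  increments=[
    {"hand": 0, "dx": 0.3, "dy": 0, "dz": 0, "rx": 0, "ry": 0, "rz": 0},
    {"hand": 0, "dx": 0.6, "dy": 0, "dz": 0, "rx": 0, "ry": 0, "rz": 0},
    {"hand": 0, "dx": 0.9, "dy": 0, "dz": 0, "rx": 0, "ry": 0, "rz": 0},
    {"hand": 0, "dx": 1.2, "dy": 0, "dz": 0, "rx": 0, "ry": 0, "rz": 0},
    {"hand": 0, "dx": 1.2, "dy": 0, "dz": 0, "rx": 0, "ry": 0, "rz": 0},
  ],
)

```text
time: 7.95
ee_pos: [0.4995, 0.243, 0.1679]
tcp_rot: [-0.389, 0.591, 0.389, 0.59]
contact_force: [0.8, 0.0, -1.8]
gripper_width: 0.148
```

Run:
```python
from h import *
c=snap('wrist','w8.png');st=ctrl.observe();print(st['ee_pos'],st['contact_force'],st['ft_torque'])
a=cv2.imread('pics/w8.png')
cv2.imwrite('pics/c8.png',cv2.resize(a[130:290,190:323],(500,600)))
```

```text
[0.49970081 0.24309547 0.16812643] [ 0.55932161  0.22760551 -1.49012409] [ 0.06866575 -0.13365711  0.02081883]
```

View pics/c8.png

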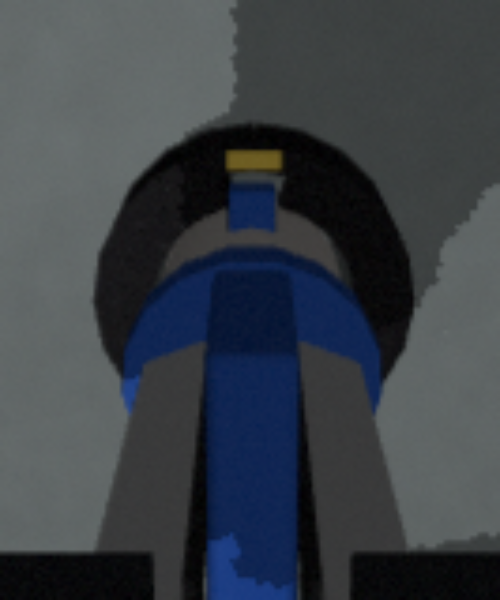

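Call:
carry_out(
  increments=[
    {"hand": 0, "dx": 0.2, "dy": 0, "dz": 0, "rx": 0, "ry": 0, "rz": 0},
    {"hand": 0, "dx": 0.4, "dy": 0, "dz": 0, "rx": 0, "ry": 0, "rz": 0},
    {"hand": 0, "dx": 0.6, "dy": 0, "dz": 0, "rx": 0, "ry": 0, "rz": 0},
    {"hand": 0, "dx": 0.6, "dy": 0, "dz": 0, "rx": 0, "ry": 0, "rz": 0},
  ],
)

```text
time: 8.4
ee_pos: [0.4996, 0.2431, 0.1621]
tcp_rot: [-0.389, 0.591, 0.389, 0.59]
contact_force: [-0.5, -0.1, -1.6]
gripper_width: 0.143
```

Call:
carry_out(
  increments=[
    {"hand": 0, "dx": 0.1, "dy": 0, "dz": 0, "rx": 0, "ry": 0, "rz": 0},
    {"hand": 0, "dx": 0.2, "dy": 0, "dz": 0, "rx": 0, "ry": 0, "rz": 0},
    {"hand": 0, "dx": 0.3, "dy": 0, "dz": 0, "rx": 0, "ry": 0, "rz": 0},
    {"hand": 0, "dx": 0.4, "dy": 0, "dz": 0, "rx": 0, "ry": 0, "rz": 0},
    {"hand": 0, "dx": 0.4, "dy": 0, "dz": 0, "rx": 0, "ry": 0, "rz": 0},
  ],
)

```text
time: 8.9
ee_pos: [0.4999, 0.2431, 0.1583]
tcp_rot: [-0.389, 0.591, 0.389, 0.591]
contact_force: [0.4, 0.5, -2.0]
gripper_width: 0.147
```

Call:
carry_out(
  increments=[
    {"hand": 0, "dx": 0.1, "dy": 0, "dz": 0, "rx": 0, "ry": 0, "rz": 0},
    {"hand": 0, "dx": 0.2, "dy": 0, "dz": 0, "rx": 0, "ry": 0, "rz": 0},
    {"hand": 0, "dx": 0.3, "dy": 0, "dz": 0, "rx": 0, "ry": 0, "rz": 0},
    {"hand": 0, "dx": 0.4, "dy": 0, "dz": 0, "rx": 0, "ry": 0, "rz": 0},
    {"hand": 0, "dx": 0.4, "dy": 0, "dz": 0, "rx": 0, "ry": 0, "rz": 0},
  ],
)

```text
time: 9.4
ee_pos: [0.5, 0.2431, 0.1551]
tcp_rot: [-0.389, 0.59, 0.389, 0.591]
contact_force: [-1.1, -0.3, 3.9]
gripper_width: 0.145
```

Run:
```python
from h import *
c=snap('wrist','w9.png');st=ctrl.observe();print(st['ee_pos'],st['contact_force'],st['ft_torque'])
a=cv2.imread('pics/w9.png')
cv2.imwrite('pics/c9.png',cv2.resize(a[130:290,190:323],(500,600)))
```

```text
[0.5000623  0.24315867 0.15510617] [-1.05362578 -1.3525782   3.05068718] [-0.08240051  0.09073308 -0.0527911 ]
```

View pics/c9.png

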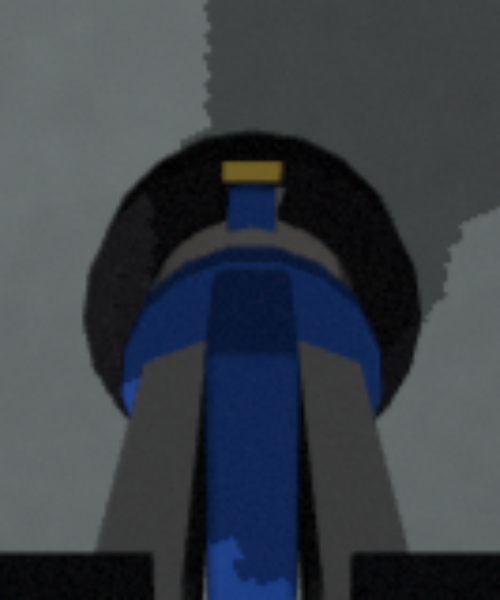

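Upward force of about 5 N matches the plate, with the lug in its slot. Press on in checks.

Call:
carry_out(
  increments=[
    {"hand": 0, "dx": 0.1, "dy": 0, "dz": 0, "rx": 0, "ry": 0, "rz": 0},
    {"hand": 0, "dx": 0.2, "dy": 0, "dz": 0, "rx": 0, "ry": 0, "rz": 0},
    {"hand": 0, "dx": 0.3, "dy": 0, "dz": 0, "rx": 0, "ry": 0, "rz": 0},
    {"hand": 0, "dx": 0.4, "dy": 0, "dz": 0, "rx": 0, "ry": 0, "rz": 0},
    {"hand": 0, "dx": 0.4, "dy": 0, "dz": 0, "rx": 0, "ry": 0, "rz": 0},
  ],
)

```text
time: 9.95
ee_pos: [0.5, 0.2431, 0.1512]
tcp_rot: [-0.389, 0.59, 0.389, 0.591]
contact_force: [-1.0, -1.2, 6.6]
gripper_width: 0.145
```

Call:
carry_out(
  increments=[
    {"hand": 0, "dx": 0.15, "dy": 0, "dz": 0, "rx": 0, "ry": 0, "rz": 0},
    {"hand": 0, "dx": 0.3, "dy": 0, "dz": 0, "rx": 0, "ry": 0, "rz": 0},
    {"hand": 0, "dx": 0.45, "dy": 0, "dz": 0, "rx": 0, "ry": 0, "rz": 0},
    {"hand": 0, "dx": 0.6, "dy": 0, "dz": 0, "rx": 0, "ry": 0, "rz": 0},
    {"hand": 0, "dx": 0.75, "dy": 0, "dz": 0, "rx": 0, "ry": 0, "rz": 0},
    {"hand": 0, "dx": 0.85, "dy": 0, "dz": 0, "rx": 0, "ry": 0, "rz": 0},
    {"hand": 0, "dx": 0.85, "dy": 0, "dz": 0, "rx": 0, "ry": 0, "rz": 0},
  ],
)

```text
time: 10.65
ee_pos: [0.5001, 0.2431, 0.1435]
tcp_rot: [-0.389, 0.59, 0.389, 0.591]
contact_force: [-1.8, -1.4, 10.1]
gripper_width: 0.145
```

Call:
carry_out(
  increments=[
    {"hand": 0, "dx": 0.1, "dy": 0, "dz": 0, "rx": 0, "ry": 0, "rz": 0},
    {"hand": 0, "dx": 0.2, "dy": 0, "dz": 0, "rx": 0, "ry": 0, "rz": 0},
    {"hand": 0, "dx": 0.3, "dy": 0, "dz": 0, "rx": 0, "ry": 0, "rz": 0},
    {"hand": 0, "dx": 0.4, "dy": 0, "dz": 0, "rx": 0, "ry": 0, "rz": 0},
    {"hand": 0, "dx": 0.45, "dy": 0, "dz": 0, "rx": 0, "ry": 0, "rz": 0},
    {"hand": 0, "dx": 0.45, "dy": 0, "dz": 0, "rx": 0, "ry": 0, "rz": 0},
  ],
)

```text
time: 11.25
ee_pos: [0.5001, 0.2431, 0.1394]
tcp_rot: [-0.389, 0.59, 0.389, 0.591]
contact_force: [-3.5, -1.3, 12.1]
gripper_width: 0.148
```

Run:
```python
from h import *
st=ctrl.observe();print(st['ee_pos'],st['contact_force'],st['ft_torque'],st['gripper_width']*94,st['q'])
```

```text
[0.50006873 0.24311118 0.13935382] [-3.50084082 -1.26650495 12.08191913] [-0.28345313  0.56540525  0.00629342] 13.878332645718258 [ 3.27571430e-01  3.06201412e-01  1.67811391e+00 -3.22760690e-04
  1.15581428e+00 -8.37379947e-01]
```

Depth is about 19.7 mm by both height and force. Begin twisting clockwise (+rx).

Call:
carry_out(
  increments=[
    {"hand": 0, "dx": 0, "dy": 0, "dz": 0, "rx": 0.05, "ry": 0, "rz": 0},
    {"hand": 0, "dx": 0, "dy": 0, "dz": 0, "rx": 0.1, "ry": 0, "rz": 0},
    {"hand": 0, "dx": 0, "dy": 0, "dz": 0, "rx": 0.15, "ry": 0, "rz": 0},
    {"hand": 0, "dx": 0, "dy": 0, "dz": 0, "rx": 0.2, "ry": 0, "rz": 0},
    {"hand": 0, "dx": 0, "dy": 0, "dz": 0, "rx": 0.25, "ry": 0, "rz": 0},
    {"hand": 0, "dx": 0, "dy": 0, "dz": 0, "rx": 0.3, "ry": 0, "rz": 0},
  ],
)

```text
time: 11.85
ee_pos: [0.5011, 0.2435, 0.1396]
tcp_rot: [-0.296, 0.641, 0.296, 0.644]
contact_force: [-0.5, -1.2, 11.6]
gripper_width: 0.144
```

Run:
```python
from h import *
st=ctrl.observe();print(st['ee_pos'],st['contact_force'],st['ft_torque'],st['q'])
a=snap('wrist','w10.png')['img'][:,:,::-1]
cv2.imwrite('pics/c10.png',cv2.resize(a[130:290,190:323],(500,600)))
```

```text
[0.50110539 0.24351883 0.1396444 ] [-0.4942035  -1.18285361 11.61628613] [-0.20462664  0.21707968  0.10374497] [ 3.27624520e-01  3.06224315e-01  1.67728185e+00 -2.55388322e-04
  1.15415628e+00 -5.35536190e-01]
```

View pics/c10.png

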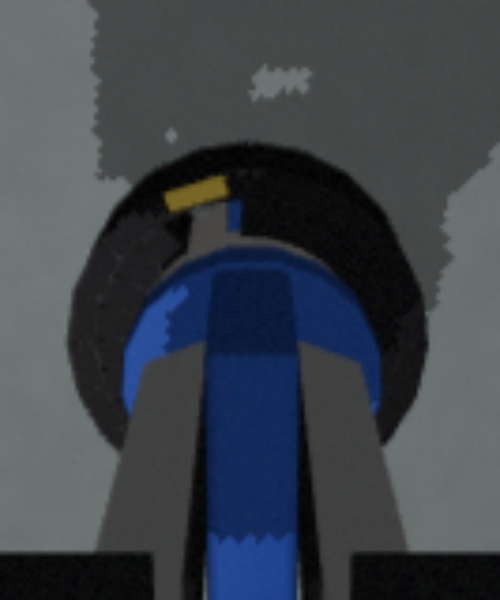

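The lug (crop 233,215) has passed under the lip beside the yellow slot, and the torque is low. Keep turning.

Call:
carry_out(
  increments=[
    {"hand": 0, "dx": 0, "dy": 0, "dz": 0, "rx": 0.08, "ry": 0, "rz": 0},
    {"hand": 0, "dx": 0, "dy": 0, "dz": 0, "rx": 0.16, "ry": 0, "rz": 0},
    {"hand": 0, "dx": 0, "dy": 0, "dz": 0, "rx": 0.24, "ry": 0, "rz": 0},
    {"hand": 0, "dx": 0, "dy": 0, "dz": 0, "rx": 0.32, "ry": 0, "rz": 0},
    {"hand": 0, "dx": 0, "dy": 0, "dz": 0, "rx": 0.4, "ry": 0, "rz": 0},
    {"hand": 0, "dx": 0, "dy": 0, "dz": 0, "rx": 0.48, "ry": 0, "rz": 0},
    {"hand": 0, "dx": 0, "dy": 0, "dz": 0, "rx": 0.56, "ry": 0, "rz": 0},
    {"hand": 0, "dx": 0, "dy": 0, "dz": 0, "rx": 0.64, "ry": 0, "rz": 0},
  ],
)

```text
time: 12.7
ee_pos: [0.5018, 0.2434, 0.1398]
tcp_rot: [-0.078, 0.701, 0.078, 0.705]
contact_force: [-0.6, -1.9, 11.3]
gripper_width: 0.147
```

Run:
```python
from h import *
st=ctrl.observe();print(st['ee_pos'],st['contact_force'],st['ft_torque'],st['q'])
```

```text
[0.50183992 0.24340569 0.13982449] [-0.57513423 -1.90415155 11.31639888] [-0.33400386  0.11901889  0.07124569] [ 3.27443920e-01  3.06271482e-01  1.67671861e+00 -9.69099288e-04
  1.15332625e+00  1.05682585e-01]
```

Call:
carry_out(
  increments=[
    {"hand": 0, "dx": 0, "dy": 0, "dz": 0, "rx": 0.08, "ry": 0, "rz": 0},
    {"hand": 0, "dx": 0, "dy": 0, "dz": 0, "rx": 0.16, "ry": 0, "rz": 0},
    {"hand": 0, "dx": 0, "dy": 0, "dz": 0, "rx": 0.24, "ry": 0, "rz": 0},
    {"hand": 0, "dx": 0, "dy": 0, "dz": 0, "rx": 0.32, "ry": 0, "rz": 0},
    {"hand": 0, "dx": 0, "dy": 0, "dz": 0, "rx": 0.4, "ry": 0, "rz": 0},
    {"hand": 0, "dx": 0, "dy": 0, "dz": 0, "rx": 0.48, "ry": 0, "rz": 0},
    {"hand": 0, "dx": 0, "dy": 0, "dz": 0, "rx": 0.56, "ry": 0, "rz": 0},
    {"hand": 0, "dx": 0, "dy": 0, "dz": 0, "rx": 0.56, "ry": 0, "rz": 0},
  ],
)

```text
time: 13.5
ee_pos: [0.5015, 0.2433, 0.1398]
tcp_rot: [0.119, 0.696, -0.118, 0.699]
contact_force: [-0.6, -1.2, 10.9]
gripper_width: 0.145
```

Run:
```python
from h import *
st=ctrl.observe();print(st['ee_pos'],st['contact_force'],st['ft_torque'],st['q'])
```

```text
[0.5015435  0.2432897  0.13978794] [-0.63167814 -1.23494909 10.90690897] [-0.34770701  0.23538662 -0.04165042] [ 3.27417256e-01  3.06179838e-01  1.67695626e+00 -9.68139695e-04
  1.15380191e+00  6.63913958e-01]
```

Call:
carry_out(
  increments=[
    {"hand": 0, "dx": 0, "dy": 0, "dz": 0, "rx": 0.04, "ry": 0, "rz": 0},
    {"hand": 0, "dx": 0, "dy": 0, "dz": 0, "rx": 0.08, "ry": 0, "rz": 0},
    {"hand": 0, "dx": 0, "dy": 0, "dz": 0, "rx": 0.11, "ry": 0, "rz": 0},
    {"hand": 0, "dx": 0, "dy": 0, "dz": 0, "rx": 0.11, "ry": 0, "rz": 0},
    {"hand": 0, "dx": 0, "dy": 0, "dz": 0, "rx": 0.11, "ry": 0, "rz": 0},
  ],
)

```text
time: 14.0
ee_pos: [0.5013, 0.2433, 0.1397]
tcp_rot: [0.156, 0.688, -0.155, 0.691]
contact_force: [-0.7, -1.2, 11.9]
gripper_width: 0.144
```

Run:
```python
from h import *
st=ctrl.observe();print(st['ee_pos'],st['contact_force'],st['ft_torque'],st['q'])
a=snap('wrist','w11.png')['img'][:,:,::-1];b=snap('top','t11.png')['img'][:,:,::-1]
cv2.imwrite('pics/c11.png',cv2.resize(a[130:290,190:323],(500,600)))
```

```text
[0.5013193  0.24329703 0.13971118] [-0.66827618 -1.19471996 11.89035876] [-0.34663097  0.23435545  0.03044196] [ 3.27475579e-01  3.06205908e-01  1.67712651e+00 -8.30934396e-04
  1.15408112e+00  7.72543035e-01]
```

View pics/c11.png

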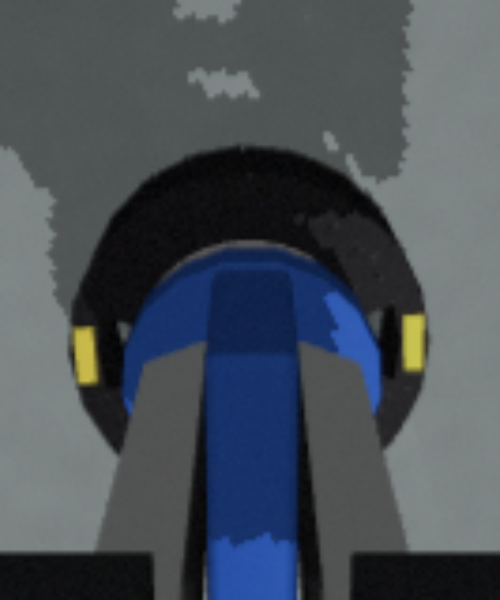

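The slots are now at the sides, (85,355) and (413,343), after a 1.61 rad turn. Let it rise slowly into the pockets.

Call:
carry_out(
  increments=[
    {"hand": 0, "dx": -0.1, "dy": 0, "dz": 0, "rx": 0, "ry": 0, "rz": 0},
    {"hand": 0, "dx": -0.2, "dy": 0, "dz": 0, "rx": 0, "ry": 0, "rz": 0},
    {"hand": 0, "dx": -0.3, "dy": 0, "dz": 0, "rx": 0, "ry": 0, "rz": 0},
    {"hand": 0, "dx": -0.4, "dy": 0, "dz": 0, "rx": 0, "ry": 0, "rz": 0},
    {"hand": 0, "dx": -0.5, "dy": 0, "dz": 0, "rx": 0, "ry": 0, "rz": 0},
    {"hand": 0, "dx": -0.5, "dy": 0, "dz": 0, "rx": 0, "ry": 0, "rz": 0},
  ],
)

```text
time: 14.7
ee_pos: [0.5013, 0.2433, 0.1442]
tcp_rot: [0.156, 0.688, -0.155, 0.691]
contact_force: [0.5, -1.3, 8.8]
gripper_width: 0.142
```

Run:
```python
from h import *
st=ctrl.observe();print(st['ee_pos'],st['contact_force'],st['ft_torque'])
```

```text
[0.5013261  0.243301   0.14421342] [ 0.5476733  -1.30604589  8.79733603] [-0.31028328  0.12213997  0.01715289]
```

The lugs are at about 15 mm, above the 17 mm lip, so they are in the pockets. Another 2 mm.

Call:
carry_out(
  increments=[
    {"hand": 0, "dx": -0.1, "dy": 0, "dz": 0, "rx": 0, "ry": 0, "rz": 0},
    {"hand": 0, "dx": -0.2, "dy": 0, "dz": 0, "rx": 0, "ry": 0, "rz": 0},
    {"hand": 0, "dx": -0.25, "dy": 0, "dz": 0, "rx": 0, "ry": 0, "rz": 0},
    {"hand": 0, "dx": -0.25, "dy": 0, "dz": 0, "rx": 0, "ry": 0, "rz": 0},
  ],
)

```text
time: 15.1
ee_pos: [0.5013, 0.2433, 0.1463]
tcp_rot: [0.156, 0.688, -0.156, 0.691]
contact_force: [0.5, -0.0, 7.6]
gripper_width: 0.146
```

Run:
```python
from h import *
st=ctrl.observe();print(st['ee_pos'],st['contact_force'],st['ft_torque'])
```

```text
[0.50132557 0.24328011 0.14626206] [ 0.45676188 -0.03852794  7.5615356 ] [-0.23624434 -0.00082503  0.0051939 ]
```

Call:
carry_out(
  increments=[
    {"hand": 0, "dx": -0.05, "dy": 0, "dz": 0, "rx": 0, "ry": 0, "rz": 0},
    {"hand": 0, "dx": -0.1, "dy": 0, "dz": 0, "rx": 0, "ry": 0, "rz": 0},
    {"hand": 0, "dx": -0.1, "dy": 0, "dz": 0, "rx": 0, "ry": 0, "rz": 0},
    {"hand": 0, "dx": -0.1, "dy": 0, "dz": 0, "rx": 0, "ry": 0, "rz": 0},
  ],
)

```text
time: 15.5
ee_pos: [0.5013, 0.2433, 0.1463]
tcp_rot: [0.156, 0.689, -0.156, 0.691]
contact_force: [2.5, -0.2, 3.1]
gripper_width: 0.146
```

Run:
```python
from h import *
st=ctrl.observe();print(st['ee_pos'],st['contact_force'],st['ft_torque'])
```

```text
[0.50128413 0.24326502 0.14631623] [ 2.51198009 -0.18307314  3.12135504] [-0.20781008 -0.81512294  0.02263192]
```

It stopped dead at z 0.1463 and the force dropped from 7.6 to 3.1 N, so the pocket's roof now holds it: locked. Release.

Call:
carry_out(
  increments=[
    {"hand": 5, "dx": 0, "dy": 0, "dz": 0, "rx": 0, "ry": 0, "rz": 0},
    {"hand": 5, "dx": 0, "dy": 0, "dz": 0, "rx": 0, "ry": 0, "rz": 0},
    {"hand": 5, "dx": 0, "dy": 0, "dz": 0, "rx": 0, "ry": 0, "rz": 0},
    {"hand": 5, "dx": 0, "dy": 0, "dz": 0, "rx": 0, "ry": 0, "rz": 0},
    {"hand": 5, "dx": 0, "dy": 0, "dz": 0, "rx": 0, "ry": 0, "rz": 0},
    {"hand": 5, "dx": 0, "dy": 0, "dz": 0, "rx": 0, "ry": 0, "rz": 0},
  ],
)

```text
time: 16.1
ee_pos: [0.4998, 0.2429, 0.1456]
tcp_rot: [0.156, 0.69, -0.156, 0.69]
contact_force: [-0.9, 0.3, -0.8]
gripper_width: 0.531
```

Call:
carry_out(
  increments=[
    {"hand": 5, "dx": -1, "dy": 0, "dz": 0, "rx": 0, "ry": 0, "rz": 0},
    {"hand": 5, "dx": -3, "dy": 0, "dz": 0, "rx": 0, "ry": 0, "rz": 0},
    {"hand": 5, "dx": -6, "dy": 0, "dz": 0, "rx": 0, "ry": 0, "rz": 0},
    {"hand": 5, "dx": -9, "dy": 0, "dz": 0, "rx": 0, "ry": 0, "rz": 0},
    {"hand": 5, "dx": -12, "dy": 0, "dz": 0, "rx": 0, "ry": 0, "rz": 0},
    {"hand": 5, "dx": -14, "dy": 0, "dz": 0, "rx": 0, "ry": 0, "rz": 0},
    {"hand": 5, "dx": -14, "dy": 0, "dz": 0, "rx": 0, "ry": 0, "rz": 0},
    {"hand": 5, "dx": -14, "dy": 0, "dz": 0, "rx": 0, "ry": 0, "rz": 0},
  ],
)

```text
time: 16.9
ee_pos: [0.4997, 0.243, 0.286]
tcp_rot: [0.156, 0.69, -0.156, 0.69]
contact_force: [-0.3, 0.1, -0.3]
gripper_width: 0.529
```

Run:
```python
from h import *
a=snap('wrist','w12.png')['img'][:,:,::-1];b=snap('scene','s12.png')['img'][:,:,::-1];snap('top','t12.png')
st=ctrl.observe();print(st['ee_pos'],st['contact_force'],st['gripper_width']*94,st['time'])
cv2.imwrite('pics/c12.png',np.hstack([cv2.resize(a[100:300,170:340],(400,470)),cv2.resize(b[120:200,240:308],(400,470),interpolation=cv2.INTER_CUBIC)]))
```

```text
[0.4990962  0.24281947 0.28436861] [ 0.08039102 -0.08877248  0.29627995] 49.85639843182699 17.05
```

View pics/c12.png

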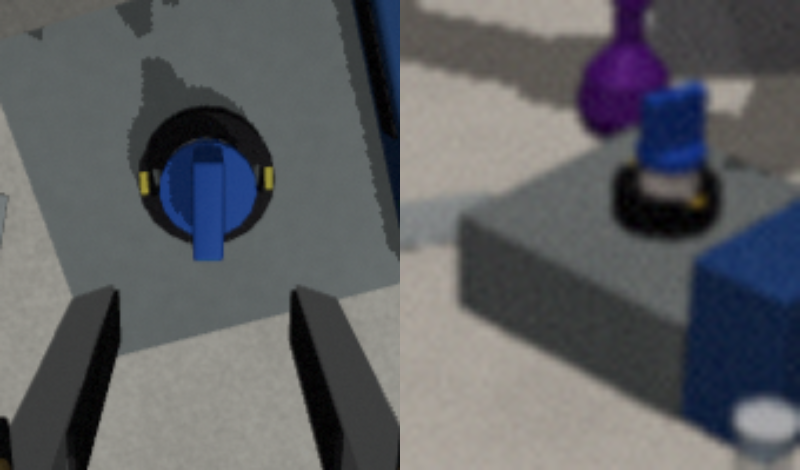

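View pics/s12.png

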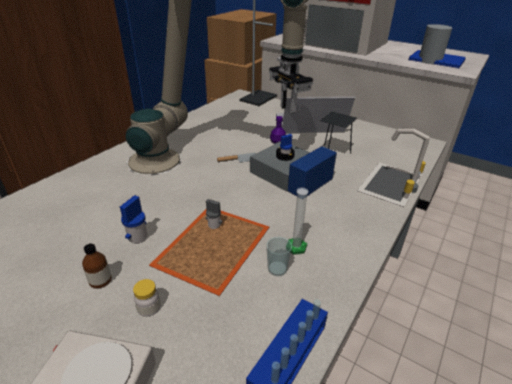

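The views show the cartridge upright in the collar, bar at 90° to the yellow slots (crop 143,183 and 268,179), gripper well clear and everything else where it stood. Handing in.

```bash
python3 -c "
from rig import ctrl
print(ctrl.sign_off())"
```

```text
the job is handed in; nothing more can be done
None
```

The fresh blue-capped cartridge is in the purifier's collar, locked and released, and the job is handed in at about 17 s of the 72 s allowed.

- **Fit:** I took the smaller blue-capped cartridge from the mat and lined its lugs up with the yellow slots by the wrist camera. I pressed it to about 19.7 mm, turned it 1.61 rad clockwise and let it rise.
- **Lock:** The cartridge stopped at about 13 mm below the mouth, the pocket height. An extra 1 mm of commanded lift did not raise it, and the measured force fell from 7.6 to 3.1 N, so the pockets are holding it.
- **Force:** The highest wrist reading I saw was about 12 N, well under the 60 N limit. I read it between moves, not continuously.
- **Last pictures:** The cartridge stands upright in the collar with its bar at 90° to the slots. The gripper is about 14 cm above it and touching nothing. The spent cartridge, bottles and glassware look unmoved.
- **Failed or disagreed:** My first two move calls were refused because their rows were incomplete; nothing moved. One collar picture was taken while the arm was still settling, about 3 mm off, so I retook it. The slot marks and the ring outline put the collar centre about 1.5 mm apart, and I aimed between them. I judged the final height from the arm's position and force, and did not measure it again from the pictures after release.

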